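# Lay the lacing bar in its saddles and present the clamp screws

### The job

Fit the lacing bar to the fibre tray: lay the loose steel bar down, without dropping it, into the two V-saddles at the open rear of the tray so that it sits level with its ends sticking out about evenly, and let it go. Then turn the small-parts carousel gently until the tall open jar of clamp screws stands at the front, centred over the pick tray of the carousel's foot, and finish while still gripping the carousel, so that it stays put while I pick the screws out. Leave the screwdriver, the bottle and the jar lid where they are.

Things in the scene. Friction and masses are not known exactly. Their poses are not given: they have to be found in the camera images.
- tray: White sheet-metal fibre tray, fixed, open at top and rear. Origin: centre of underside; x from rear to front panel (254 wide, 44 high, round adapter holes), y along the panel, z up. Floor 155 (x) by 222 (y), 3 thick, side walls 42 high, splice cassette 24 high inside. Steel V-saddles at the rear, x = -60, y = +85 and -85 mm. Left or right of the bench.
- cradle (a point): Midway between the two V-saddles, where the middle of the seated bar's axis lies: 56.5 mm above the bench; axes as the tray's, so a seated bar lies along y. Each saddle is 14 mm long along y: a 90-degree V 34 mm wide at its mouth, bottom 48 mm and flat ears 64.5 mm above the bench, 62 mm over the ears (along x). Between the saddles only bare tray floor, to 50 mm towards the front.
- bar: Lacing bar: plain round zinc-plated steel rod, 12 mm in diameter, 240 mm long, about 0.2 kg, loose on the bench between tray and carousel. Origin: its middle, on its axis; its x axis runs along the rod (both ends are the same).
- carousel_base: Round grey foot of the small-parts carousel, 176 mm in diameter, 12 high, fixed, on the other side of the bench from the fibre tray. Origin: centre of underside, on the axis of rotation; z up. Its x points to the carousel's FRONT: there a shallow pick tray, 90 mm wide, 14 high, sticks out from under the deck, to 175 mm from the axis.
- turntable: Turning part of the carousel: turns endlessly either way about z, with about 0.06 N m friction, stays where left. Origin: on the axis, bench height. Grey deck 216 mm wide, top 30 mm high, with six fixed clear jars 52 mm wide, centres 76 mm from the axis. Along its x: the only tall jar, open, of screws, 112 mm high. Across the axis a short open jar of nuts, 85. The others: black lids, 89.
- handle (a point): Centre of the black T-handle on the steel column in the middle of the turntable: on the axis, 165 mm above the bench. Its crossbar is a straight bar 70 mm long along the turntable's x, 16 mm thick along its y, 146 to 178 mm above the bench; it can be pinched across its thickness from above. Axes as the turntable's.
- jar (a point): Centre of the mouth of the tall open jar, 76 mm from the carousel's axis, 112 mm above the bench.
- front (a point): Point 76 mm from the carousel's axis towards the middle of its pick tray, 30 mm above the bench, fixed: the tall jar is at the front when it stands over this point.
- screwdriver: Screwdriver, 200 mm long, lying loose at the far side, x along it; a bystander.
- bottle: White bottle of cleaner, 56 mm in diameter, 130 mm high, standing loose at the far side; a bystander. Origin: centre of underside.
- jar_lid: Black lid of the tall jar, 55 mm in diameter, 13 mm high, lying loose at the far side; a bystander. Origin: centre of underside.
There are look-alikes about, which are no part of the job. Several things look just like the bar: the one meant starts farthest to the robot's right.

How it is judged (in metres and radians):
On the way, in this order (a step that is already met when the one before it is completed fails the run):
1. the bar lies level in both V-saddles, let go (horizontal distance between bar and cradle below 0.02 m and z of bar in the frame of tray between 0.0534853 and 0.0594853 m and x of bar in the frame of cradle between -0.004 and 0.004 m and angle between the x axis of bar and the y axis of tray, either way round below 0.05 rad and angle between bar's own x axis and vertical between 1.5508 and 1.5908 rad and contact force between the fingers and bar below 0.05 N and linear speed of bar below 0.02 m/s), for 0.2 s.
2. the tall open jar stands at the front and the hand grips the carousel (horizontal distance between jar and front below 0.012 m and angular speed of turntable below 0.1 rad/s and contact force between the fingers and turntable above 3 N), for 0.2 s.
At the end, for the whole second after the job is handed in: Ends holding: fingers press the turntable with over 3 N, it is still, its tall jar within 12 mm (9 deg) of the front point. Bar released in both saddles: within 4 mm across, 20 mm along, 3 mm in height, level to 0.02 rad, in line to 0.05 rad. Screwdriver, bottle, lid within 30 mm of their starts (all of step 1 and all of step 2 and distance of each of screwdriver, bottle, jar_lid from where it was at the start of the episode below 0.03 m); the arm keeps its last pose, push and grip.
It fails at once if the bar is dropped (falls faster than 0.6 m/s, a fall of about 18 mm, out of the fingers) (linear speed of bar above 0.6 m/s and contact force between the fingers and bar below 0.05 N).
It fails at once if the carousel is spun roughly (over 4 rad/s) (angular speed of turntable above 4 rad/s).
It fails at once if the screwdriver is moved more than 30 mm (distance of screwdriver from where it was at the start of the episode above 0.03 m).
It fails at once if the bottle is moved more than 30 mm (distance of bottle from where it was at the start of the episode above 0.03 m).
It fails at once if the jar lid is moved more than 30 mm (distance of jar_lid from where it was at the start of the episode above 0.03 m).
It also fails if it takes over 56 s, if anything falls off the work surface, if the arm or the gripper's body presses on something with over 40 N, if the wrist force passes 120 N, or if a joint passes its speed limit or range.

### The arm

A 6-joint arm with a two-finger parallel gripper is mounted at the origin on the work surface. World frame = base frame: x ahead of the robot, y to its left, z up, the work surface at z = 0. Lengths are in mm, angles in rad, forces in N, time in s.
With the tool pointing down it reaches from about 400 to 925 mm from the base axis. Payload 12.5 kg.
Tool frame: the origin (TCP) lies midway between the tips of the shut fingers; the grasp point (between the pads) lies 19 mm behind it; z points along the fingers, y is the direction in which the jaws open and shut (so a half turn about z gives the same grasp; the last joint's range is limited). The gripper opens to 95 mm and grips with 3 to 60 N. Pads are 20 mm wide; open, the fingers measure 119 mm over their backs; the gripper's body (75 mm by 180 mm) begins 59 mm behind the grasp point.
Start: joints at [1.093, 0.491, 1.559, -0, 1.092, -0.106], TCP at [227.043, 582.321, 214.661] pointing down, gripper open.
Joint ranges: [-3.1, 3.1], [-0.84, 2.19], [0.05, 2.79], [-1.13, 4.28], [0.06, 2.93], [-2.69, 2.69]. Speed limits (rad/s): [2.22, 2.22, 2.79, 3.14, 3.14, 3.14].

### API

Orientations are given as [roll, pitch, yaw] about the fixed x, y, z axes, in that order (R = Rz(yaw) Ry(pitch) Rx(roll)).
In Python, from cell import env gives the robot as it stands.
- The arm moves only by the tool drive_tool, never from a script. Its argument "increments" is a list of rows, each a list of 2 entries, a list of its own where there are three numbers: the shift along the tool's x, y, z as a fraction of full scale, then the turn, a rotation vector about the tool's x, y, z as a fraction of full scale. In form: [[[x, y, z], [ax, ay, az]], ...]. A call has 1 to 5 rows; each row shifts and turns the commanded pose from where the row before left it, along the tool's axes as they then stand; what a row does not reach is not made up. Full scale, the value 1, is 30 mm for a shift and 0.08 rad for a turn. A row lasts 1/12 s, in which the tool goes at most 41.7 mm and 7.16 degrees, less where a joint would pass 70% of its speed; a pose out of reach is approached as far as the arm can. A call with a number of a shift or a turn outside -1 to 1 is refused whole. A call with a gripper value outside its range is refused whole. "jaw" is the opening, from -1 (shut) to 1 (fully open), so that 0 is half open, set as the call begins (left out, the last holds). The fingers move at their own pace and stop on an object; the grip force is fixed at half the most. Time passes only in rows, so rows that do not move let the fingers close. It gives the time, the measured TCP pose, the force and the opening at its end, in the units of the state.
- env.state(): the state, without advancing time (a new reading comes with each control period).
- env.read_camera(name): name is "scene" or "top" or "wrist"; returns a dict with "pixels" (480x640x3 uint8, blue, green, red), "vertical_fov" (degrees; the focal length in pixels is half the picture's height over the tangent of half this angle, whatever the lens; pixels are square), "cx", "cy" (the principal point, pixels), "world_to_cam" (4x4, takes a point from world to camera coordinates). Camera axes: x right, y down, z forward; pixel columns grow to the right and rows downward; lengths in mm; the calibration is good to about 2 mm. The wrist camera is an equidistant fisheye: a pixel r from the principal point sees the ray r / f radians off the axis. A picture is of the moment at which its call begins. There is no depth.
- env.job_done(): hands the job in, once; it reports no verdict.
Trained networks look in a picture, given as the dict that the camera call returned (one of the last four; its "shot" number tells which), for a name from the list of things; names that differ only in an ending like _2 or _b are one class to them, and where a whole thing is asked for, a point or a joint stands for the part that bears it (a point fixed in the world has none). Each returns a list of dicts, best first, with "score" (0 to 1); they miss things now and then, are a little off and sometimes report something else, mostly with a low value. They report only what shows in the picture. A call takes as long as a camera call. They do not tell look-alikes from the thing itself.
- env.boxes_of(target, picture): "point" ([x, y, z] in mm, in world coordinates, good to about 4 mm: the middle of the surface that is visible of it).
- env.tip_of(target, picture): "point" ([x, y, z] in mm, in world coordinates, good to about 4 mm: a listed point, or the origin of a listed thing).
The state is a dict: "t": time; "joints": joint angles; "qvel": joint speeds; "tau": joint torques, N m; "eef_pos": TCP position; "tcp_rot": TCP orientation; "ft_force": force on the tool from outside, world axes, zero at the start; "moment": the same for the moment, N m; "opening": opening from 0.0 (shut) to 1.0 (fully open).
Only numpy, scipy, OpenCV 4.12 (cv2) and the standard library are available. Lean on these libraries where they do the work, as an engineer would, in place of code of your own. Each camera call takes 0.05 s, during which the arm holds its last target.

## Working session

There is one attempt and no reset: what is moved stays moved. The work goes in short steps, Python scripts to look and compute and a tool call to move; the robot and the scene stay as the last step left them, time stands still between calls to the robot, and variables do not carry over. Pictures are saved under pics/ and viewed, and the job is handed in when it is done.

Besides the shell and the picture viewer there is one more tool, called after "Emit:" as name(argument=value, ...) on one line, values as JSON. drive_tool: Moves the arm, as the interface text tells. Its arguments: {"type":"object","properties":{"increments":{"type":"array","items":{"type":"array"}},"jaw":{"type":"number"}},"required":["increments"]}

```bash
ls; mkdir -p pics; cat > h.py <<'E'
from cell import env
import cv2, numpy as np, json
from scipy.spatial.transform import Rotation as R
def save(p,n): cv2.imwrite(f'pics/{n}.png',p['pixels'])
def ray(p,u,v):
    f=240/np.tan(np.radians(p['vertical_fov'])/2)
    T=np.array(p['world_to_cam']);d=np.array([(u-p['cx'])/f,(v-p['cy'])/f,1.0])
    return -T[:3,:3].T@T[:3,3], T[:3,:3].T@d
def at_z(p,u,v,z):
    o,d=ray(p,u,v); return o+d*(z-o[2])/d[2]
def proj(p,X):
    f=240/np.tan(np.radians(p['vertical_fov'])/2)
    T=np.array(p['world_to_cam']);c=T[:3,:3]@np.array(X)+T[:3,3]
    return c[0]/c[2]*f+p['cx'],c[1]/c[2]*f+p['cy']
def sh(l):
    for d in l: print({k:(np.round(v,3).tolist()) for k,v in d.items() if k!='box'})
E
python3 - <<'E'
from h import *
s=env.state(); print(s)
a=env.read_camera('top');b=env.read_camera('scene')
save(a,'top0');save(b,'scene0')
for n in ['bar','tray','cradle','carousel_base','handle','jar','front','bottle','jar_lid','screwdriver']:
    print(n,'T');sh(env.tip_of(n,a));print(' S');sh(env.tip_of(n,b))
E
```

```text
pics
{'t': 0.0, 'joints': array([ 1.09338942e+00,  4.91562306e-01,  1.55947578e+00, -1.33212890e-06,
        1.09167045e+00, -1.05599622e-01]), 'qvel': array([ 0.00066885, -0.00196188,  0.00131753, -0.00115857, -0.0005925 ,
       -0.00109982]), 'tau': array([-3.35544501e-03, -6.12639642e+01, -2.58193302e+01,  6.92296098e-02,
        4.81496856e-02, -5.09738982e-05]), 'eef_pos': array([226.92618623, 582.08088233, 214.05096949]), 'tcp_rot': array([-3.14048286e+00, -1.16442804e-04,  2.76978592e+00]), 'ft_force': array([-0.36941313, -0.69549425,  0.47718379]), 'moment': array([ 0.01472583,  0.01557939, -0.02746978]), 'opening': 1.000050022119018}
bar T
{'point': [184.5, 328.9, 6.5], 'score': 0.81}
{'point': [525.1, 4.8, 6.0], 'score': 0.62}
 S
{'point': [522.8, 5.0, 8.2], 'score': 0.71}
{'point': [188.1, 329.4, 0.2], 'score': 0.69}
tray T
{'point': [474.1, -297.9, -3.0], 'score': 0.78}
{'point': [487.5, 319.7, 2.9], 'score': 0.42}
 S
{'point': [479.3, -300.1, -2.2], 'score': 0.65}
cradle T
{'point': [416.6, -305.7, 56.7], 'score': 0.74}
 S
{'point': [420.2, -309.2, 52.8], 'score': 0.98}
[... 287 characters left out ...]
score': 0.67}
handle T
{'point': [488.4, 314.2, 160.2], 'score': 0.61}
 S
{'point': [489.8, 311.5, 166.3], 'score': 0.87}
jar T
{'point': [488.6, 391.5, 112.5], 'score': 0.66}
 S
{'point': [490.7, 387.5, 111.6], 'score': 0.91}
front T
{'point': [551.8, 357.6, 31.9], 'score': 0.86}
 S
{'point': [549.2, 360.6, 29.7], 'score': 0.77}
bottle T
{'point': [751.6, 164.6, -0.5], 'score': 0.7}
 S
{'point': [756.7, 166.6, -0.9], 'score': 0.6}
jar_lid T
{'point': [715.6, -28.6, 0.6], 'score': 0.93}
 S
{'point': [718.6, -25.1, -1.4], 'score': 0.73}
{'point': [418.7, -307.0, 53.9], 'score': 0.22}
screwdriver T
{'point': [771.7, -174.1, 1.7], 'score': 0.62}
 S
{'point': [770.9, -177.2, 1.9], 'score': 0.94}
```

View pics/top0.png

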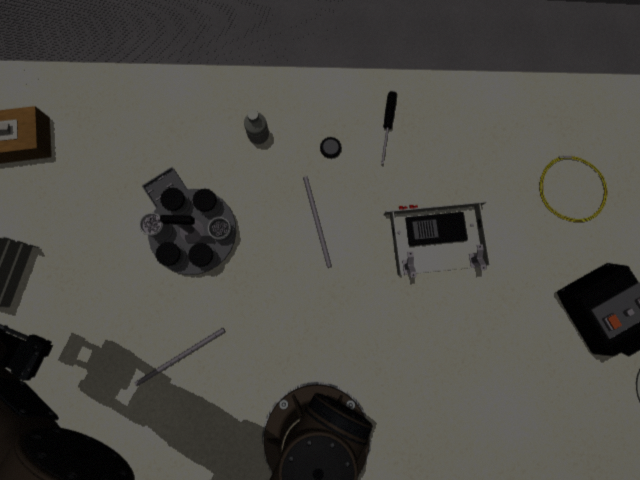

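View pics/scene0.png

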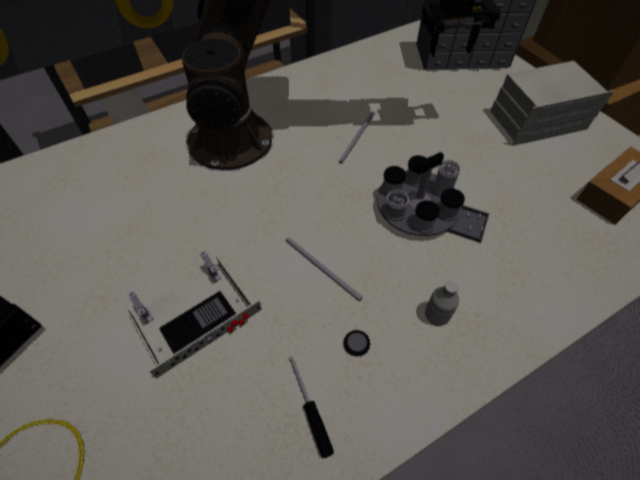

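```bash
cat > m.py <<'E'
from h import *
a=env.read_camera('top');b=env.read_camera('scene')
def crop(p,u,v,w,n,k=6):
    q=p['pixels'][max(0,v-w):v+w,max(0,u-w):u+w]; q=cv2.convertScaleAbs(q,alpha=1.8)
    cv2.imwrite(f'pics/{n}.png',cv2.resize(q,None,fx=k,fy=k,interpolation=cv2.INTER_CUBIC))
crop(a,317,222,50,'bar_t');crop(a,440,245,50,'tray_t');crop(a,185,225,55,'car_t',5)
crop(b,324,270,50,'bar_s');crop(b,195,310,75,'tray_s',4);crop(b,430,200,60,'car_s',5)
for nm,p in (('T',a),('S',b)):
    print(nm,np.linalg.inv(p['world_to_cam'])[:3,3])
E
python3 m.py; python3 - <<'E'
import cv2,numpy as np
f=lambda n:cv2.resize(cv2.imread(f'pics/{n}.png'),(400,400))
cv2.imwrite('pics/m1.png',np.hstack([f('bar_t'),f('bar_s')]))
cv2.imwrite('pics/m2.png',np.hstack([f('car_t'),f('car_s')]))
E
```

```text
T [ 267.2589122    14.96313608 1242.17592772]
S [ 977.34387092 -268.6779991   880.5741437 ]
```

View pics/m1.png

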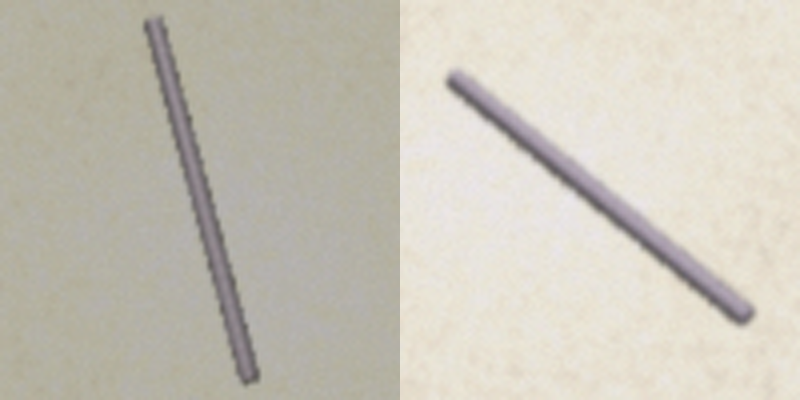

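View pics/tray_t.png

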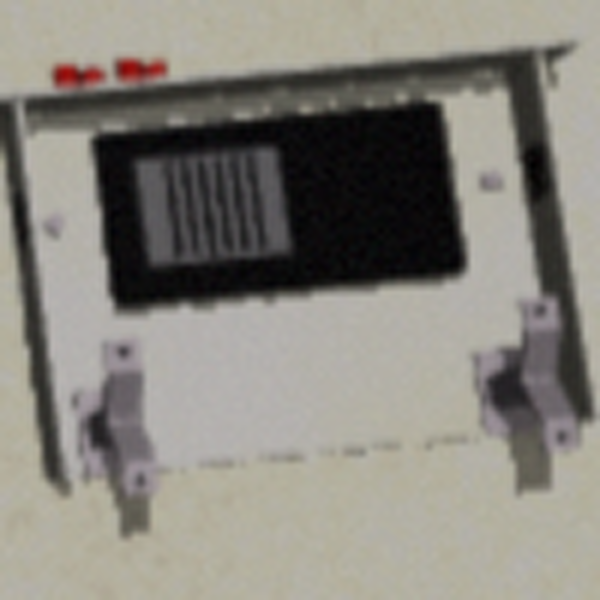

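View pics/tray_s.png

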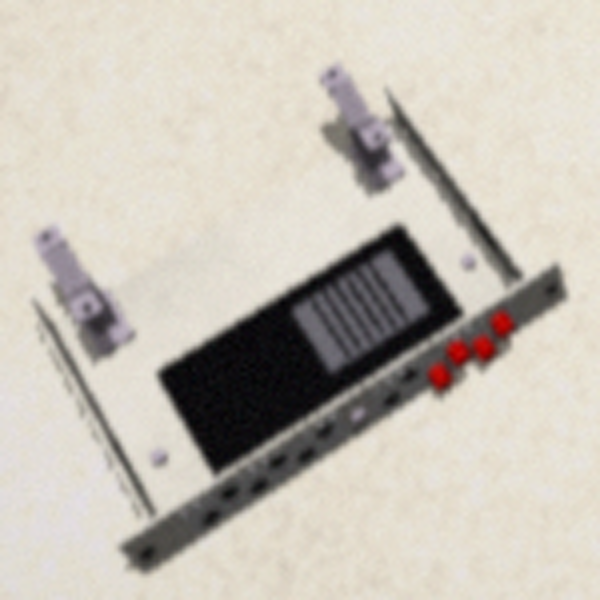

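View pics/m2.png

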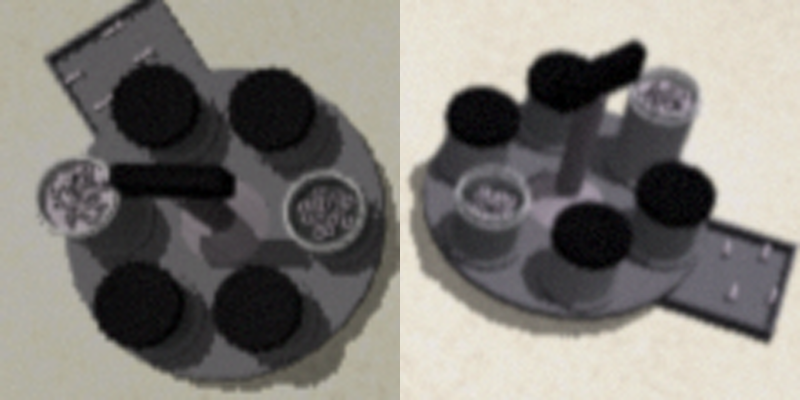

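```bash
cat > m2.py <<'E'
from h import *
a=env.read_camera('top');b=env.read_camera('scene')
def L(p,pts,s,o,z): return np.array([at_z(p,x/s+o[0]-.5+.5/s,y/s+o[1]-.5+.5/s,z)[:2] for x,y in pts])
rt=L(a,[(123,352),(140,481),(540,311),(563,437)],6,(390,195),64.5)
rs=L(b,[(331,75),(376,135),(47,237),(86,307)],4,(120,235),64.5)
for nm,r in(('T',rt),('S',rs)):
    print(nm,r.round(1).tolist()); m1=(r[0]+r[1])/2;m2=(r[2]+r[3])/2
    d=m1-m2; print(m1,m2,(m1+m2)/2,np.linalg.norm(d),np.degrees(np.arctan2(d[1],d[0])))
for p,pts,o in((a,[(153,22),(249,378)],(267,172)),(b,[(55,80),(343,315)],(274,220))):
    r=L(p,pts,4,o,7); d=r[0]-r[1]; print('bar',r.round(1).tolist(),r.mean(0),np.linalg.norm(d),np.degrees(np.arctan2(d[1],d[0])))
for n in ['bar','cradle','handle','jar','front','carousel_base']:
    for p in (a,b): print(n); sh(env.tip_of(n,p))
E
python3 m2.py
```

```text
T [[433.4, -219.8], [381.8, -225.5], [452.4, -388.7], [401.6, -395.6]]
[ 407.61574803 -222.66656967] [ 426.9659093  -392.16300877] [ 417.29082867 -307.41478922] 170.59739625231992 96.5128410373829
S [[385.1, -225.1], [434.7, -218.6], [404.4, -392.7], [454.6, -387.2]]
[ 409.85715253 -221.84109278] [ 429.48034873 -389.96086376] [ 419.66875063 -305.90097827] 169.26112142464797 96.65752601986006
bar [[635.6, 36.7], [406.3, -27.0]] [520.96658568   4.84771795] 238.03883610792772 15.54427772716183
bar [[412.3, -26.9], [636.4, 36.1]] [524.33453388   4.62608109] 232.81694126886586 -164.31223488202377
bar
{'point': [521.6, 5.6, 3.1], 'score': 0.76}
{'point': [185.7, 327.4, 8.5], 'score': 0.58}
bar
{'point': [185.3, 328.2, 3.0], 'score': 0.59}
{'point': [524.6, 3.2, 5.7], 'score': 0.56}
cradle
{'point': [415.2, -306.5, 57.8], 'score': 0.9}
cradle
{'point': [418.7, -307.4, 52.6], 'score': 0.55}
handle
{'point': [484.6, 311.7, 165.3], 'score': 0.69}
handle
{'point': [488.8, 310.1, 166.4], 'score': 0.67}
jar
{'point': [487.6, 390.8, 113.5], 'score': 0.58}
{'point': [490.2, 313.4, 4.3], 'score': 0.46}
jar
{'point': [488.8, 387.9, 109.9], 'score': 0.97}
{'point': [490.4, 316.3, 0.7], 'score': 0.18}
front
{'point': [550.2, 358.5, 35.1], 'score': 0.89}
front
{'point': [553.1, 361.8, 26.9], 'score': 0.89}
{'point': [416.4, -305.4, 51.2], 'score': 0.19}
carousel_base
{'point': [486.1, 312.0, 3.3], 'score': 0.84}
carousel_base
{'point': [486.4, 315.6, -2.1], 'score': 0.81}
```

Emit:
drive_tool(increments=[[[0, 0, 0], [0, 0, -1]], [[0, 0, 0], [0, 0, -1]], [[0, 0, 0], [0, 0, -1]], [[0, 0, 0], [0, 0, -1]], [[0, 0, 0], [0, 0, -1]]], jaw=0)

```text
t: 2.32
eef_pos: [227.0, 582.3, 214.7]
tcp_rot: [3.142, 0.0, -3.109]
ft_force: [0.6, 0.1, 0.9]
opening: 0.706
```

Emit:
drive_tool(increments=[[[0, 0, 0], [0, 0, -1]], [[0, 0, 0], [0, 0, -1]], [[0, 0, 0], [0, 0, -1]]])

```text
t: 2.57
eef_pos: [227.0, 582.3, 214.6]
tcp_rot: [3.142, -0.0, -2.869]
ft_force: [0.6, 0.1, -0.2]
opening: 0.523
```

Emit:
drive_tool(increments=[[[-0.2, -0.96, 0], [0, 0, 0]], [[-0.2, -0.96, 0], [0, 0, 0]], [[-0.2, -0.96, 0], [0, 0, 0]], [[-0.2, -0.96, 0], [0, 0, 0]], [[-0.2, -0.96, 0], [0, 0, 0]]])

```text
t: 2.98
eef_pos: [294.5, 450.2, 214.7]
tcp_rot: [3.141, 0.0, -2.873]
ft_force: [0.3, 0.5, 0.5]
opening: 0.498
```

Emit:
drive_tool(increments=[[[-0.2, -0.96, 0], [0, 0, 0]], [[-0.2, -0.96, 0], [0, 0, 0]], [[-0.2, -0.96, 0], [0, 0, 0]], [[-0.2, -0.96, 0], [0, 0, 0]], [[-0.2, -0.96, 0], [0, 0, 0]]])

```text
t: 3.4
eef_pos: [361.7, 319.2, 214.8]
tcp_rot: [3.141, 0.0, -2.873]
ft_force: [1.4, 0.5, 0.0]
opening: 0.503
```

Emit:
drive_tool(increments=[[[-0.2, -0.96, 0], [0, 0, 0]], [[-0.2, -0.96, 0], [0, 0, 0]], [[-0.2, -0.96, 0], [0, 0, 0]], [[-0.2, -0.96, 0], [0, 0, 0]], [[-0.2, -0.96, 0], [0, 0, 0]]])

```text
t: 3.82
eef_pos: [428.8, 188.3, 214.8]
tcp_rot: [3.142, 0.0, -2.873]
ft_force: [0.2, 0.8, -0.3]
opening: 0.501
```

Emit:
drive_tool(increments=[[[-0.2, -0.96, 0], [0, 0, 0]], [[-0.2, -0.96, 0], [0, 0, 0]], [[-0.2, -0.96, 0.5], [0, 0, 0]], [[-0.2, -0.96, 0.5], [0, 0, 0]], [[0, 0, 0], [0, 0, 0]]])

```text
t: 4.23
eef_pos: [483.1, 81.5, 182.6]
tcp_rot: [-3.142, -0.002, -2.876]
ft_force: [-0.4, 0.3, -0.4]
opening: 0.501
```

Emit:
drive_tool(increments=[[[-0.2, -0.94, 0.8], [0, 0, 0]], [[-0.2, -0.94, 0.8], [0, 0, 0]], [[-0.2, -0.94, 0.8], [0, 0, 0]], [[0, 0, 0.3], [0, 0, 0]], [[0, 0, 0], [0, 0, 0]]])

```text
t: 4.65
eef_pos: [521.1, 7.5, 101.7]
tcp_rot: [3.14, -0.003, -2.875]
ft_force: [0.5, 0.9, -0.0]
opening: 0.498
```

```bash
cat >> h.py <<'E'
def rayw(p,u,v):
    f=240/np.tan(np.radians(p['vertical_fov'])/2)
    T=np.array(p['world_to_cam']);x=np.array([u-p['cx'],v-p['cy']]);r=np.linalg.norm(x)+1e-9;th=r/f
    d=np.array([*(x/r*np.sin(th)),np.cos(th)])
    return -T[:3,:3].T@T[:3,3], T[:3,:3].T@d
def at_zw(p,u,v,z):
    o,d=rayw(p,u,v); return o+d*(z-o[2])/d[2]
E
python3 - <<'E'
from h import *
s=env.state();print(s['eef_pos'],s['tcp_rot'])
w=env.read_camera('wrist');save(w,'w1');print(w['vertical_fov'],w['cx'],w['cy'],w['world_to_cam'])
sh(env.tip_of('bar',w))
E
```

```text
[521.06548567   7.52725549 101.71098232] [ 3.14011016 -0.00327939 -2.87546412]
65.70646984690485 318.27277055534927 236.9759418313025 [[-2.63342039e-01  9.64701768e-01  1.21214146e-03  1.30101640e+02]
 [ 9.26733055e-01  2.52627986e-01  2.78109594e-01 -4.84994406e+02]
 [ 2.67986596e-01  7.43612793e-02 -9.60548585e-01  1.42054451e+02]
 [ 0.00000000e+00  0.00000000e+00  0.00000000e+00  1.00000000e+00]]
{'point': [524.2, 5.2, 4.6], 'score': 0.75}
```

View pics/w1.png

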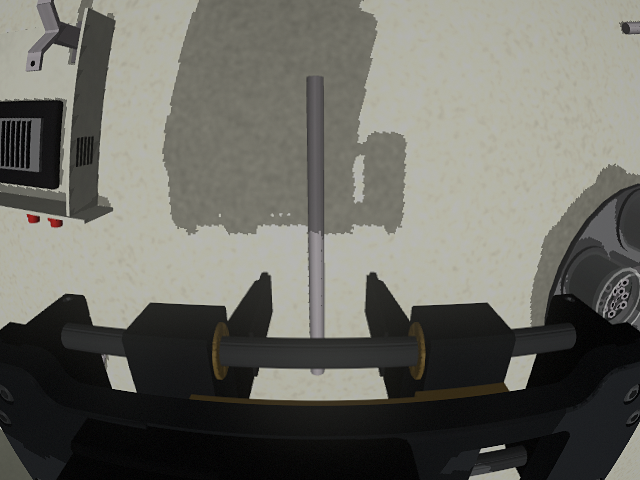

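```bash
python3 - <<'E'
from h import *
w=env.read_camera('wrist');s=env.state();print(s['eef_pos'],s['tcp_rot'])
r=np.array([at_zw(w,314.5,77,6)[:2],at_zw(w,317.5,374,6)[:2]]);d=r[1]-r[0]
print(r,r.mean(0),np.linalg.norm(d),np.degrees(np.arctan2(d[1],d[0])))
E
```

```text
[521.68569707   8.93550027 104.4997205 ] [-3.14150702e+00  6.49231848e-04 -2.87265170e+00]
[[408.46682537 -25.42969541]
 [643.00648041  41.17724917]] [525.73665289   7.87377688] 243.81413997687537 15.854022554237531
```

Emit:
drive_tool(increments=[[[-0.07, -0.08, 0.8], [0, 0, 0]], [[0, 0, 0.8], [0, 0, 0]], [[0, 0, 0.8], [0, 0, 0]], [[0, 0, 0.6], [0, 0, 0]], [[0, 0, 0.2], [0, 0, 0]]])

```text
t: 5.22
eef_pos: [523.8, 7.4, 6.8]
tcp_rot: [3.141, -0.001, -2.872]
ft_force: [-0.7, -0.3, -0.5]
opening: 0.502
```

Emit:
drive_tool(increments=[[[0, 0, 0.1], [0, 0, 0]], [[0, 0, 0.08], [0, 0, 0]], [[0, 0, 0], [0, 0, 0]], [[0, 0, 0], [0, 0, 0]]])

```text
t: 5.55
eef_pos: [524.9, 6.5, 3.3]
tcp_rot: [-3.141, 0.002, -2.873]
ft_force: [0.0, 0.5, 1.0]
opening: 0.498
```

Emit:
drive_tool(increments=[[[0, 0, 0.04], [0, 0, 0]], [[0, 0, 0], [0, 0, 0]], [[0, 0, 0], [0, 0, 0]], [[0, 0, 0], [0, 0, 0]], [[0, 0, 0], [0, 0, 0]]], jaw=-1)

```text
t: 5.97
eef_pos: [524.5, 6.3, 1.1]
tcp_rot: [3.142, 0.0, -2.873]
ft_force: [-0.4, 0.5, 0.5]
opening: 0.205
```

Emit:
drive_tool(increments=[[[0, 0, 0], [0, 0, 0]], [[0, 0, 0], [0, 0, 0]], [[0, 0, 0], [0, 0, 0]], [[0, 0, 0], [0, 0, 0]]])

```text
t: 6.3
eef_pos: [524.4, 6.3, 1.0]
tcp_rot: [3.142, 0.0, -2.873]
ft_force: [-0.5, 0.3, 1.2]
opening: 0.117
```

Emit:
drive_tool(increments=[[[0, 0, -0.3], [0, 0, 0]], [[0, 0, -1], [0, 0, 0]], [[0, 0, -1], [0, 0, 0]], [[0, 0, -1], [0, 0, 0]], [[0, 0, -1], [0, 0, 0]]])

```text
t: 6.72
eef_pos: [523.9, 6.4, 131.8]
tcp_rot: [3.141, -0.001, -2.873]
ft_force: [0.4, -0.3, -2.5]
opening: 0.123
```

Emit:
drive_tool(increments=[[[0, 0, -0.5], [0, 0, 0.5]], [[0, 0, 0], [0, 0, 1]], [[0, 0, 0], [0, 0, 1]], [[0, 0, 0], [0, 0, 1]], [[0, 0, 0], [0, 0, 1]]])

```text
t: 7.13
eef_pos: [524.1, 6.4, 145.6]
tcp_rot: [3.142, -0.0, 3.046]
ft_force: [-0.3, -0.1, -3.0]
opening: 0.118
```

```bash
python3 - <<'E'
from h import *
w=env.read_camera('wrist');s=env.state();print(s['eef_pos'],s['tcp_rot'],s['opening'],s['ft_force'])
save(w,'w2')
E
```

```text
[524.07731783   6.39108602 145.50634723] [ 3.14147276e+00 -1.06045938e-04  3.04017185e+00] 0.11686163306804401 [-0.33146982 -0.39642578 -1.84116722]
```

View pics/w2.png

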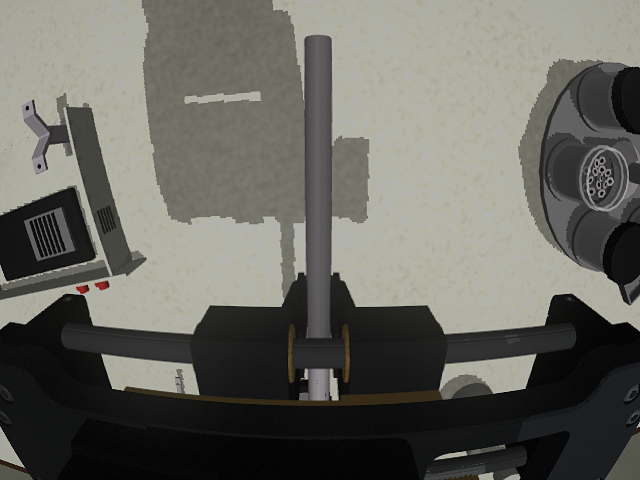

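Emit:
drive_tool(increments=[[[0, 0, 0], [0, 0, 1]], [[0, 0, 0], [0, 0, 1]], [[0, 0, 0], [0, 0, 1]], [[0, 0, 0], [0, 0, 1]], [[0, 0, 0], [0, 0, 1]]])

```text
t: 7.6
eef_pos: [524.1, 6.4, 145.3]
tcp_rot: [-3.142, -0.0, 2.648]
ft_force: [-0.2, -0.9, -2.3]
opening: 0.12
```

Emit:
drive_tool(increments=[[[0, 0, 0], [0, 0, 1]], [[0, 0, 0], [0, 0, 1]], [[0, 0, 0], [0, 0, 1]], [[0, 0, 0], [0, 0, 1]], [[0, 0, 0], [0, 0, 1]]])

```text
t: 8.02
eef_pos: [524.1, 6.4, 145.3]
tcp_rot: [-3.141, -0.0, 2.248]
ft_force: [0.6, -0.3, -3.0]
opening: 0.115
```

Emit:
drive_tool(increments=[[[0, 0, 0], [0, 0, 1]], [[0, 0, 0], [0, 0, 1]], [[0, 0, 0], [0, 0, 1]], [[0, 0, 0], [0, 0, 1]], [[0, 0, 0], [0, 0, 1]]])

```text
t: 8.43
eef_pos: [524.1, 6.4, 145.3]
tcp_rot: [-3.141, -0.0, 1.848]
ft_force: [0.0, 0.0, -2.3]
opening: 0.119
```

Emit:
drive_tool(increments=[[[0, 0, 0], [0, 0, 1]], [[0, 0, 0], [0, 0, 0.9]], [[0, 0, 0], [0, 0, 0]]])

```text
t: 8.68
eef_pos: [524.2, 6.4, 145.3]
tcp_rot: [-3.141, -0.0, 1.696]
ft_force: [-1.4, 0.1, -2.1]
opening: 0.115
```

```bash
python3 - <<'E'
from h import *
w=env.read_camera('wrist');s=env.state();print(s['eef_pos'],s['tcp_rot'])
save(w,'w3')
x=at_zw(w,318,36,150.5)
t=np.array(s['eef_pos']);y=s['tcp_rot'][2];ax=np.array([np.cos(y),np.sin(y)])
d=(x-t)[:2];print('far end along/perp',d@ax,d@[-ax[1],ax[0]])
d=np.array([418.5,-306.7])-t[:2];print('delta tool x,y',d@ax,d@[ax[1],-ax[0]])
E
```

```text
[524.22953992   6.35366279 145.26362144] [-3.14148216e+00 -8.81200591e-05  1.70046654e+00]
far end along/perp 122.28204282550325 -1.1267450429116226
delta tool x,y -296.7538653460865 -145.32196943311877
```

View pics/w3.png

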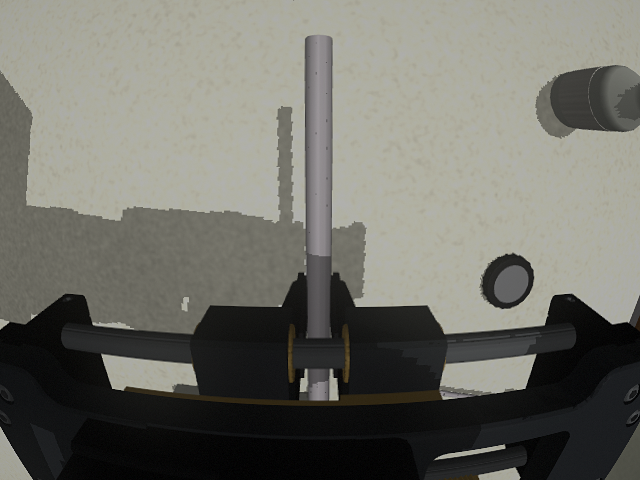

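Emit:
drive_tool(increments=[[[-0.9, -0.44, 0], [0, 0, 0.15]], [[-0.9, -0.44, 0], [0, 0, 0]], [[-0.9, -0.44, 0], [0, 0, 0]], [[-0.9, -0.44, 0], [0, 0, 0]], [[-0.9, -0.44, 0], [0, 0, 0]]])

```text
t: 9.15
eef_pos: [473.9, -136.6, 145.2]
tcp_rot: [3.142, -0.0, 1.69]
ft_force: [0.3, -0.0, -3.1]
opening: 0.116
```

Emit:
drive_tool(increments=[[[-0.9, -0.44, 0.3], [0, 0, 0]], [[-0.9, -0.44, 0.3], [0, 0, 0]], [[-0.9, -0.44, 0.3], [0, 0, 0]], [[-0.9, -0.44, 0.3], [0, 0, 0]], [[-0.9, -0.44, 0.3], [0, 0, 0]]])

```text
t: 9.57
eef_pos: [423.9, -278.5, 99.8]
tcp_rot: [3.141, -0.0, 1.69]
ft_force: [0.3, 0.1, -2.8]
opening: 0.119
```

Emit:
drive_tool(increments=[[[-0.9, -0.44, 0], [0, 0, 0]], [[0, 0, 0], [0, 0, 0]], [[0, 0, 0], [0, 0, 0]]])

```text
t: 9.82
eef_pos: [414.0, -306.5, 99.9]
tcp_rot: [-3.141, -0.0, 1.686]
ft_force: [0.9, 0.6, -2.9]
opening: 0.116
```

```bash
python3 - <<'E'
from h import *
w=env.read_camera('wrist');s=env.state();print(s['eef_pos'],s['tcp_rot'])
save(w,'w4');b=env.read_camera('scene');
cv2.imwrite('pics/s4.png',cv2.resize(cv2.convertScaleAbs(b['pixels'][200:400,90:330],alpha=1.5),None,fx=3,fy=3,interpolation=cv2.INTER_CUBIC))
t=np.array(s['eef_pos']);y=s['tcp_rot'][2];ax=np.array([np.cos(y),np.sin(y)])
d=np.array([418.5,-306.7])-t[:2];print('delta tool x,y',d@ax,d@[ax[1],-ax[0]])
sh(env.tip_of('cradle',w))
E
```

```text
[ 414.29577263 -305.50111709  100.00554806] [-3.14144506e+00 -5.23768869e-04  1.68697054e+00]
delta tool x,y -1.678126552575028 4.036922001011145
{'point': [418.2, -303.4, 56.8], 'score': 0.85}
```

View pics/w4.png

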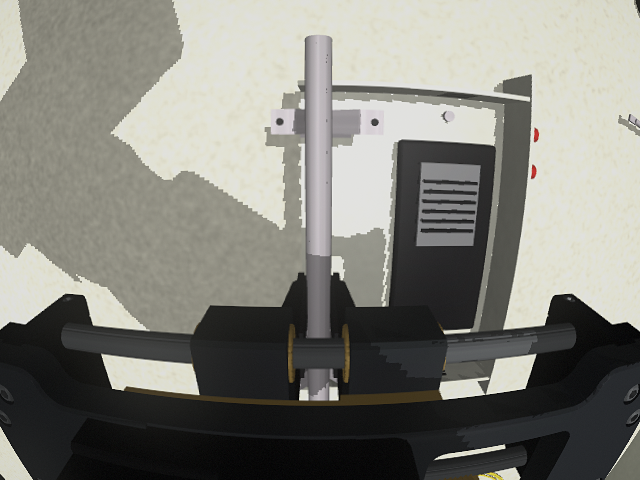

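View pics/s4.png

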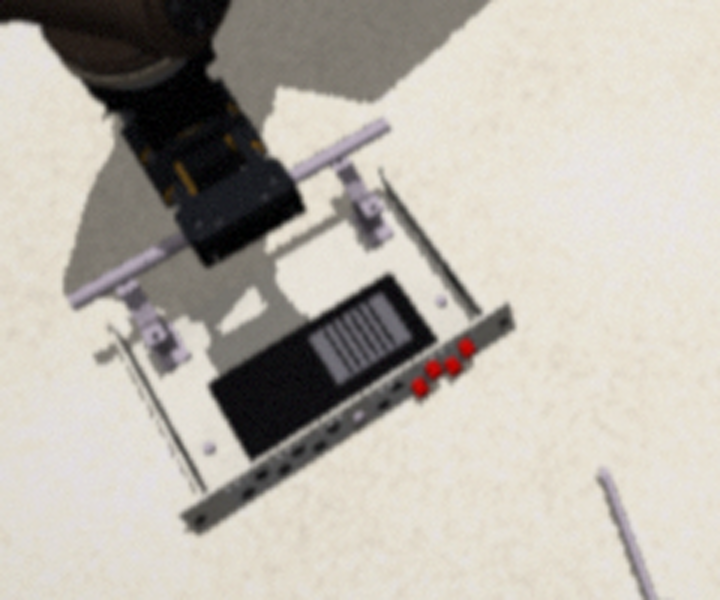

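```bash
python3 - <<'E'
from h import *
w=env.read_camera('wrist');s=env.state()
t=np.array(s['eef_pos']);y=s['tcp_rot'][2];ax=np.array([np.cos(y),np.sin(y)]);ay=np.array([ax[1],-ax[0]])
print(t,y)
for u,v,z in((279,122,64.5),(375,122,64.5),(318,122,105),(318,200,105),(318,36,105)):
    d=(at_zw(w,u,v,z)-t)[:2]; print(d@ax,d@ay)
E
```

```text
[ 414.88156162 -304.55201228  100.20360472] 1.6881487692628154
84.5019086823819 -20.743865429675683
84.76432423468943 31.664865596675025
83.32711124478503 0.5606256802562114
48.46027423557698 0.5623954163371451
122.30084462424685 0.5544693693132438
```

Emit:
drive_tool(increments=[[[-0.08, 0.14, 0], [0, 0, 0]], [[0, 0, 0.4], [0, 0, 0]], [[0, 0, 0.4], [0, 0, 0]], [[0, 0, 0.4], [0, 0, 0]], [[0, 0, 0.2], [0, 0, 0]]])

```text
t: 10.43
eef_pos: [419.4, -306.6, 57.1]
tcp_rot: [-3.141, -0.001, 1.687]
ft_force: [-0.0, 0.8, -2.4]
opening: 0.114
```

Emit:
drive_tool(increments=[[[0, 0, 0.1], [0, 0, 0]], [[0, 0, 0], [0, 0, 0]], [[0, 0, 0], [0, 0, 0]]])

```text
t: 10.68
eef_pos: [419.4, -307.3, 55.3]
tcp_rot: [3.141, 0.0, 1.686]
ft_force: [0.5, 0.1, -1.8]
opening: 0.116
```

Emit:
drive_tool(increments=[[[0, 0, 0.06], [0, 0, 0]], [[0, 0, 0.04], [0, 0, 0]], [[0, 0, 0], [0, 0, 0]], [[0, 0, 0], [0, 0, 0]]])

```text
t: 11.02
eef_pos: [419.1, -307.4, 52.2]
tcp_rot: [3.141, 0.0, 1.686]
ft_force: [0.5, -0.0, -2.0]
opening: 0.12
```

```bash
python3 - <<'E'
from h import *
w=env.read_camera('wrist');s=env.state();print(s['eef_pos'],s['tcp_rot'],s['ft_force'],s['moment'])
save(w,'w5');b=env.read_camera('scene');
cv2.imwrite('pics/s5.png',cv2.resize(cv2.convertScaleAbs(b['pixels'][200:400,90:330],alpha=1.5),None,fx=3,fy=3,interpolation=cv2.INTER_CUBIC))
E
```

```text
[ 419.05270427 -307.43372139   52.14735133] [3.14139733e+00 5.61230803e-05 1.68569225e+00] [ 0.23575841 -0.60448646 -1.76404594] [-0.05869581  0.06103181  0.01193775]
```

View pics/w5.png

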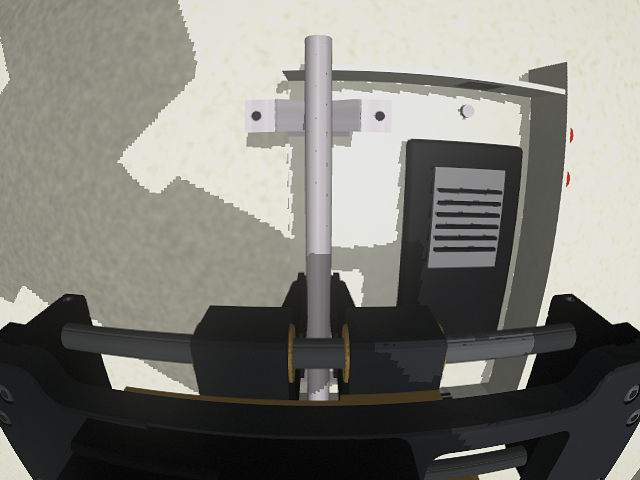

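View pics/s5.png

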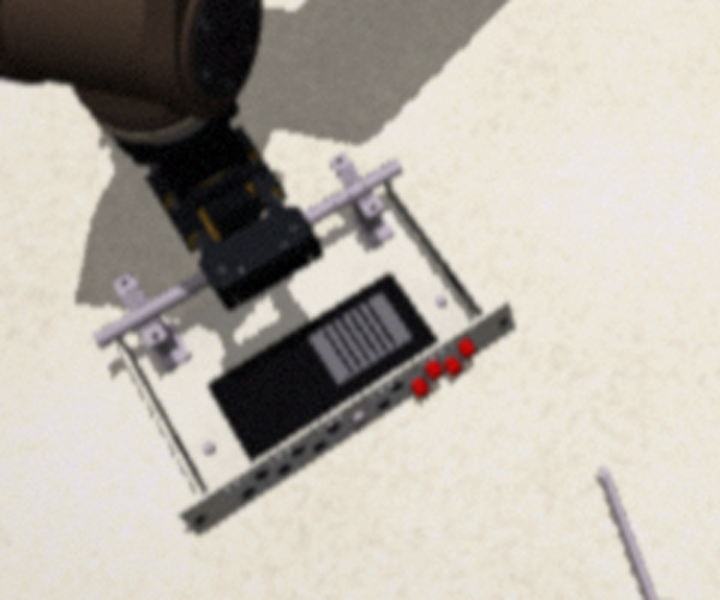

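Emit:
drive_tool(increments=[[[0, 0, 0.03], [0, 0, 0]], [[0, 0, 0], [0, 0, 0]], [[0, 0, 0], [0, 0, 0]]])

```text
t: 11.37
eef_pos: [419.0, -307.5, 51.6]
tcp_rot: [3.141, 0.0, 1.686]
ft_force: [-2.4, 1.4, 5.5]
opening: 0.121
```

Emit:
drive_tool(increments=[[[0, 0, 0], [0, 0, 0]], [[0, 0, 0], [0, 0, 0]], [[0, 0, 0], [0, 0, 0]], [[0, 0, 0], [0, 0, 0]], [[0, 0, 0], [0, 0, 0]]], jaw=0)

```text
t: 11.78
eef_pos: [419.1, -307.4, 51.1]
tcp_rot: [3.141, -0.0, 1.686]
ft_force: [-0.1, -0.3, 0.3]
opening: 0.408
```

Emit:
drive_tool(increments=[[[0, 0, 0], [0, 0, 0]], [[0, 0, -0.2], [0, 0, 0]], [[0, 0, -0.5], [0, 0, 0]], [[0, 0, -0.8], [0, 0, 0]], [[0, 0, -1], [0, 0, 0]]])

```text
t: 12.2
eef_pos: [418.5, -306.9, 126.2]
tcp_rot: [-3.14, -0.002, 1.686]
ft_force: [-1.1, -0.4, 0.1]
opening: 0.504
```

Emit:
drive_tool(increments=[[[0, 0, -1], [0, 0, 0]], [[0, 0, -1], [0, 0, 0]], [[0, 0, -1], [0, 0, 0]], [[0, 0, -0.5], [0, 0, 0]], [[0, 0, 0], [0, 0, 0]]])

```text
t: 12.62
eef_pos: [419.9, -308.1, 234.9]
tcp_rot: [3.138, 0.005, 1.686]
ft_force: [-0.1, 0.1, -0.4]
opening: 0.498
```

```bash
python3 - <<'E'
from h import *
w=env.read_camera('wrist');s=env.state();print(s['eef_pos'],s['tcp_rot'],s['ft_force'])
save(w,'w6');b=env.read_camera('scene');
cv2.imwrite('pics/s6.png',cv2.resize(cv2.convertScaleAbs(b['pixels'][200:400,90:330],alpha=1.5),None,fx=3,fy=3,interpolation=cv2.INTER_CUBIC))
sh(env.tip_of('bar',w));sh(env.tip_of('bar',b));sh(env.tip_of('cradle',w));sh(env.tip_of('cradle',b))
E
```

```text
[ 419.28046922 -307.58054975  232.70172064] [3.13947165e+00 2.39805354e-03 1.68587273e+00] [-0.16904346  0.27821137 -0.86605346]
{'point': [418.5, -302.1, 55.8], 'score': 0.96}
{'point': [417.5, -305.2, 59.8], 'score': 0.79}
{'point': [184.1, 329.7, 2.1], 'score': 0.48}
{'point': [415.1, -304.6, 54.4], 'score': 0.74}
{'point': [418.1, -303.7, 51.6], 'score': 0.79}
```

View pics/w6.png

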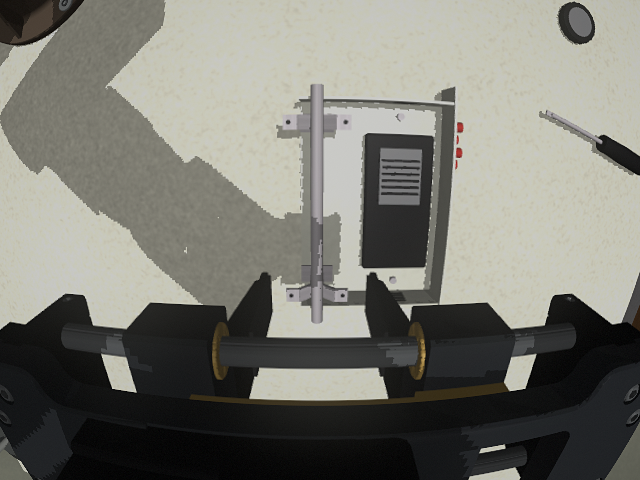

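View pics/s6.png

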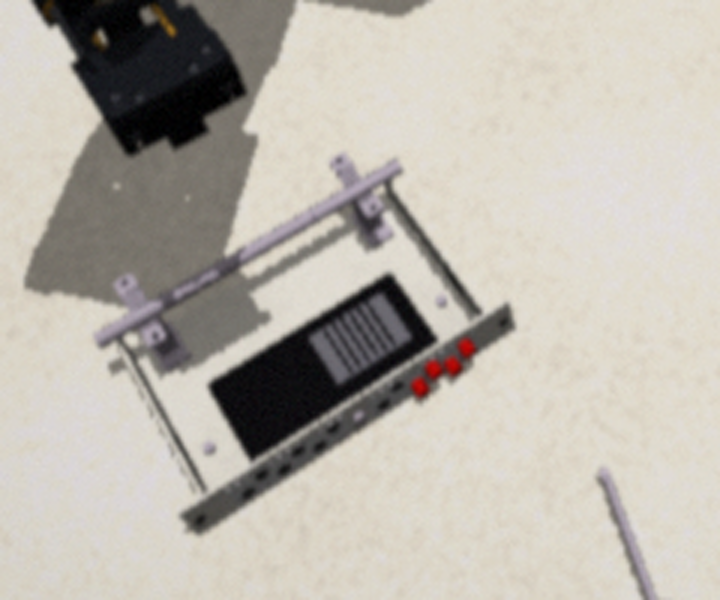

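Emit:
drive_tool(increments=[[[0.92, 0.21, 0], [0, 0, 0.2]], [[0.94, 0.21, 0], [0, 0, 0.2]], [[0.94, 0.21, 0], [0, 0, 0.2]], [[0.94, 0.21, 0], [0, 0, 0.2]], [[0.94, 0.21, 0], [0, 0, 0.2]]], jaw=0.2)

```text
t: 13.33
eef_pos: [438.5, -163.5, 230.3]
tcp_rot: [-3.14, -0.001, 1.605]
ft_force: [1.1, -0.5, 0.2]
opening: 0.596
```

Emit:
drive_tool(increments=[[[0.94, 0.14, 0], [0, 0, 0]], [[0.94, 0.14, 0], [0, 0, 0]], [[0.94, 0.14, 0], [0, 0, 0]], [[0.94, 0.14, 0], [0, 0, 0]], [[0.94, 0.14, 0], [0, 0, 0]]])

```text
t: 13.75
eef_pos: [454.6, -21.8, 230.4]
tcp_rot: [-3.14, -0.0, 1.606]
ft_force: [0.4, -0.5, 0.1]
opening: 0.601
```

Emit:
drive_tool(increments=[[[0.94, 0.14, 0], [0, 0, 0]], [[0.94, 0.14, 0], [0, 0, 0]], [[0.94, 0.14, 0], [0, 0, 0]], [[0.94, 0.14, 0], [0, 0, 0]], [[0.94, 0.14, 0], [0, 0, 0]]])

```text
t: 14.17
eef_pos: [470.6, 119.8, 230.3]
tcp_rot: [-3.14, 0.0, 1.606]
ft_force: [0.9, -0.6, 0.2]
opening: 0.601
```

Emit:
drive_tool(increments=[[[0.94, 0.14, 0], [0, 0, 0]], [[0.94, 0.14, 0], [0, 0, 0]], [[0.94, 0.14, 0], [0, 0, 0]], [[0, 0, 0], [0, 0, 0]], [[0, 0, 0], [0, 0, 0]]])

```text
t: 14.58
eef_pos: [480.1, 204.3, 230.0]
tcp_rot: [-3.14, 0.001, 1.608]
ft_force: [0.6, 0.3, 0.5]
opening: 0.601
```

```bash
python3 - <<'E'
from h import *
w=env.read_camera('wrist');s=env.state();print(s['eef_pos'],s['tcp_rot'],s['joints'])
save(w,'w7')
for n in ('handle','jar','front','carousel_base'): print(n);sh(env.tip_of(n,w))
b=env.read_camera('scene');a=env.read_camera('top');save(b,'s7')
for n in ('handle','jar','front'): print(n);sh(env.tip_of(n,b));sh(env.tip_of(n,a))
E
```

```text
[480.11403726 203.38015309 230.20573303] [-3.13985426e+00  5.56422133e-04  1.60699079e+00] [ 2.74034068e-01  3.27640130e-01  1.78903073e+00 -1.53323746e-04
  1.02674235e+00  2.37919572e-01]
handle
{'point': [490.9, 315.0, 160.7], 'score': 0.64}
jar
front
{'point': [551.0, 360.1, 31.1], 'score': 0.95}
carousel_base
{'point': [488.4, 316.9, 0.7], 'score': 0.96}
handle
{'point': [491.7, 312.9, 165.5], 'score': 0.95}
{'point': [753.1, 167.0, 0.5], 'score': 0.57}
jar
{'point': [489.7, 387.6, 109.7], 'score': 0.83}
{'point': [489.5, 315.9, 0.2], 'score': 0.71}
{'point': [488.2, 391.5, 110.9], 'score': 0.59}
front
{'point': [552.8, 359.2, 30.1], 'score': 0.84}
{'point': [491.2, 308.9, 170.0], 'score': 0.36}
```

View pics/w7.png

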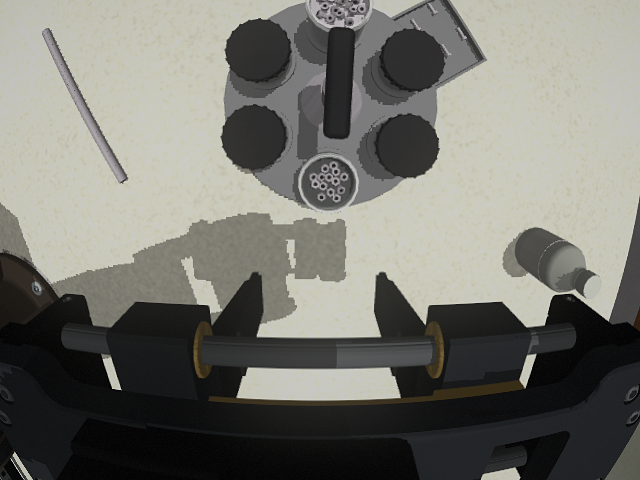

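```bash
python3 - <<'E'
from h import *
w=env.read_camera('wrist')
p=at_zw(w,341,32,178);q=at_zw(w,338.5,128,178);d=p-q
print(p,q,(p+q)/2,np.degrees(np.arctan2(d[1],d[0])),np.linalg.norm(d))
j=at_zw(w,328,183,85);print('nuts',j, at_zw(w,338,8,112))
# pick tray corners on wrist: far edge
for u,v in((444,0),(486,60)): print(at_zw(w,u,v,14))
s=env.state();t=s['eef_pos'];y=s['tcp_rot'][2];ax=np.array([np.cos(y),np.sin(y)])
d=np.array([488.4,313.2])-t[:2];print(t,y,d@ax,d@[ax[1],-ax[0]])
E
```

```text
[489.83724365 343.93135683 178.        ] [490.44894251 284.95047085 178.        ] [490.14309308 314.44091384 178.        ] 90.59420108574898 58.98405790557894
nuts [488.39755888 238.465841    85.        ] [490.23578586 382.30038951 112.        ]
[608.25717739 439.5059938   14.        ]
[658.41563366 377.01786162  14.        ]
[480.56106906 203.29442385 231.18402265] 1.6056355784633312 109.56583541808112 11.662427557024955
```

Emit:
drive_tool(increments=[[[0.91, 0.1, 0], [0, 0, 0.4]], [[0.91, 0.08, 0], [0, 0, 0]], [[0.91, 0.07, 0], [0, 0, 0]], [[0.91, 0.07, 0], [0, 0, 0]], [[0, 0, 0], [0, 0, 0]]])

```text
t: 15.7
eef_pos: [489.0, 316.3, 230.9]
tcp_rot: [3.141, -0.001, 1.576]
ft_force: [0.2, 0.1, 0.0]
opening: 0.601
```

Emit:
drive_tool(increments=[[[0, 0, 0], [0, 0, 0]], [[0, 0, 0], [0, 0, 0]]])

```text
t: 15.87
eef_pos: [488.7, 312.3, 230.9]
tcp_rot: [-3.141, 0.0, 1.574]
ft_force: [0.8, 0.4, -0.2]
opening: 0.601
```

```bash
python3 - <<'E'
from h import *
w=env.read_camera('wrist');s=env.state();print(s['eef_pos'],s['tcp_rot'],s['joints'])
save(w,'w8')
for n in ('handle','jar','front'): print(n);sh(env.tip_of(n,w))
E
```

```text
[488.80629861 311.96633156 231.06530856] [-3.14132027e+00  2.86397648e-04  1.57348872e+00] [ 4.54224152e-01  4.10414211e-01  1.65149978e+00 -1.57420720e-04
  1.08004872e+00  4.51606010e-01]
handle
{'point': [491.5, 317.0, 164.8], 'score': 0.87}
jar
{'point': [481.5, 391.5, 112.3], 'score': 0.82}
front
{'point': [553.4, 358.7, 28.0], 'score': 0.77}
```

View pics/w8.png

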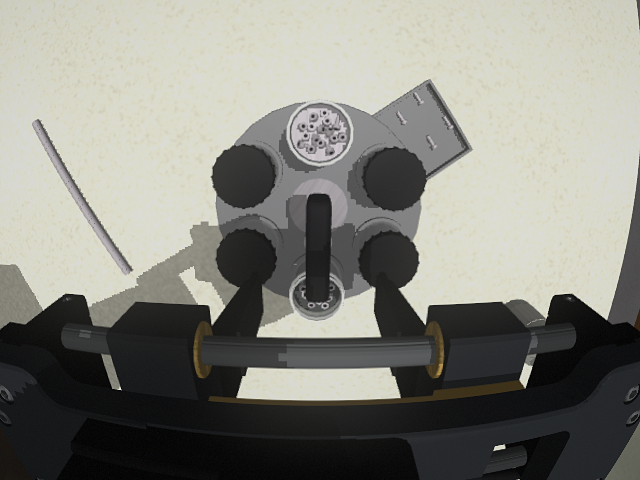

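Emit:
drive_tool(increments=[[[0.03, 0, 0.6], [0, 0, 0]], [[0, 0, 0.7], [0, 0, 0]], [[0, 0, 0.7], [0, 0, 0]], [[0, 0, 0.6], [0, 0, 0]], [[0, 0, 0.2], [0, 0, 0]]])

```text
t: 16.48
eef_pos: [488.2, 312.5, 145.0]
tcp_rot: [-3.139, 0.001, 1.573]
ft_force: [0.0, 0.7, -0.4]
opening: 0.599
```

Emit:
drive_tool(increments=[[[0, 0, 0], [0, 0, 0]], [[0, 0, 0], [0, 0, 0]], [[0, 0, 0], [0, 0, 0]], [[0, 0, 0], [0, 0, 0]], [[0, 0, 0], [0, 0, 0]]], jaw=-1)

```text
t: 16.9
eef_pos: [489.2, 313.7, 148.1]
tcp_rot: [3.14, -0.001, 1.574]
ft_force: [-0.7, 0.1, 0.3]
opening: 0.307
```

Emit:
drive_tool(increments=[[[0, 0, 0], [0, 0, 0]], [[0, 0, 0], [0, 0, 0]], [[0, 0, 0], [0, 0, 0]], [[0, 0, 0], [0, 0, 0]], [[0, 0, 0], [0, 0, 0]]])

```text
t: 17.32
eef_pos: [488.3, 313.7, 147.5]
tcp_rot: [-3.141, -0.0, 1.574]
ft_force: [-5.6, -0.3, 6.0]
opening: 0.187
```

```bash
python3 - <<'E'
from h import *
w=env.read_camera('wrist');s=env.state();print(s['eef_pos'],s['tcp_rot'],s['ft_force'],s['moment'],s['opening'])
save(w,'w9')
for n in ('handle','jar','front'): print(n);sh(env.tip_of(n,w))
E
```

```text
[488.33427538 313.6822283  147.5887955 ] [-3.14079288e+00 -9.77866718e-05  1.57388174e+00] [-5.75634656  0.2415303   5.33110375] [-0.05783365  1.07105046 -0.0167067 ] 0.1854764016977045
handle
{'point': [490.5, 312.9, 165.2], 'score': 0.66}
jar
{'point': [483.4, 390.0, 111.3], 'score': 0.56}
front
{'point': [551.1, 360.6, 30.7], 'score': 0.57}
```

View pics/w9.png

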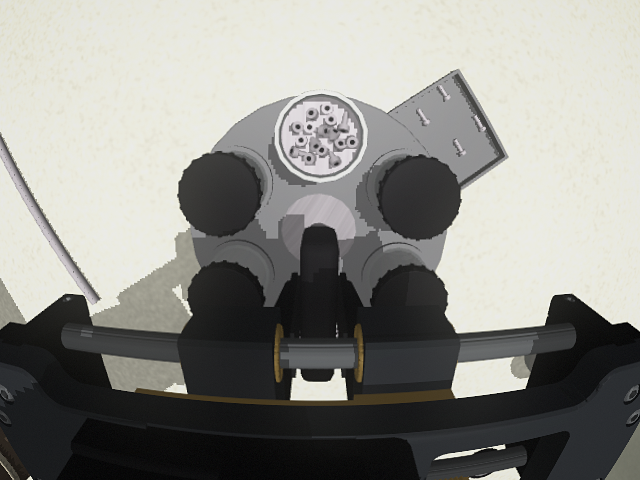

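Emit:
drive_tool(increments=[[[0, -0.02, 0], [0, 0, 0.3]], [[0, 0, 0], [0, 0, 0.6]], [[0, 0, 0], [0, 0, 0.8]], [[0, 0, 0], [0, 0, 0.8]], [[0, 0, 0], [0, 0, 0.8]]])

```text
t: 17.93
eef_pos: [488.1, 313.7, 147.6]
tcp_rot: [-3.141, -0.0, 1.306]
ft_force: [-3.7, 0.3, 5.8]
opening: 0.182
```

Emit:
drive_tool(increments=[[[0, 0, 0], [0, 0, 0.8]], [[0, 0, 0], [0, 0, 0.8]], [[0, 0, 0], [0, 0, 0.8]], [[0, 0, 0], [0, 0, 0.8]], [[0, 0, 0], [0, 0, 0.8]]])

```text
t: 18.35
eef_pos: [487.8, 313.8, 147.6]
tcp_rot: [-3.141, -0.0, 0.986]
ft_force: [-4.5, 1.3, 6.3]
opening: 0.185
```

Emit:
drive_tool(increments=[[[0, 0, 0], [0, 0, 0.8]], [[0, 0, 0], [0, 0, 0.8]], [[0, 0, 0], [0, 0, 0.8]], [[0, 0, 0], [0, 0, 0.8]], [[0, 0, 0], [0, 0, 0.6]]])

```text
t: 18.77
eef_pos: [487.6, 314.0, 147.5]
tcp_rot: [-3.141, 0.0, 0.682]
ft_force: [-6.9, 1.2, 5.9]
opening: 0.185
```

Emit:
drive_tool(increments=[[[0, 0, 0], [0, 0, 0.4]], [[0, 0, 0], [0, 0, 0]], [[0, 0, 0], [0, 0, 0]], [[0, 0, 0], [0, 0, 0]]])

```text
t: 19.1
eef_pos: [487.6, 314.0, 147.6]
tcp_rot: [-3.141, 0.0, 0.653]
ft_force: [-6.5, 1.7, 5.1]
opening: 0.185
```

```bash
python3 - <<'E'
from h import *
w=env.read_camera('wrist');s=env.state();print(s['eef_pos'],s['tcp_rot'],s['ft_force'],s['moment'],s['opening'])
save(w,'w10')
for n in ('handle','jar','front','carousel_base'): print(n);sh(env.tip_of(n,w))
b=env.read_camera('scene');a=env.read_camera('top')
for n in ('handle','jar','front'): print(n);sh(env.tip_of(n,b));sh(env.tip_of(n,a))
cv2.imwrite('pics/c10.png',np.hstack([cv2.resize(cv2.convertScaleAbs(x,alpha=1.6),(400,400),interpolation=cv2.INTER_CUBIC) for x in (a['pixels'][150:290,115:255],b['pixels'][130:270,360:500])]))
E
```

```text
[487.60722784 313.9919925  147.55324303] [-3.14051706e+00  4.00643234e-04  6.53172072e-01] [-5.87737118  2.58082068  6.70814732] [0.33200758 1.42758747 0.06424184] 0.1850127861833896
handle
{'point': [489.9, 315.1, 162.6], 'score': 0.8}
jar
{'point': [545.6, 363.0, 111.5], 'score': 0.56}
front
{'point': [491.8, 318.0, 5.0], 'score': 0.73}
{'point': [487.1, 318.4, 1.3], 'score': 0.18}
carousel_base
{'point': [490.4, 318.2, 2.8], 'score': 0.96}
handle
{'point': [490.3, 311.3, 165.5], 'score': 0.55}
{'point': [489.3, 311.1, 162.9], 'score': 0.95}
jar
{'point': [547.7, 359.1, 110.2], 'score': 0.64}
{'point': [713.8, -29.7, 0.9], 'score': 0.2}
front
{'point': [549.2, 360.9, 28.2], 'score': 0.78}
{'point': [549.5, 358.4, 33.6], 'score': 0.72}
```

View pics/w10.png

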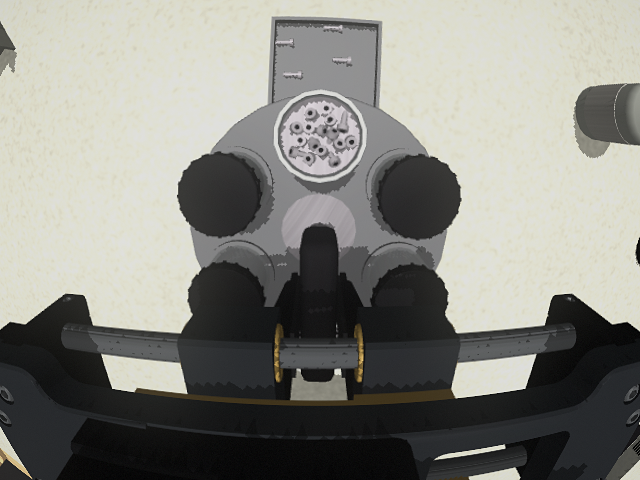

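View pics/c10.png

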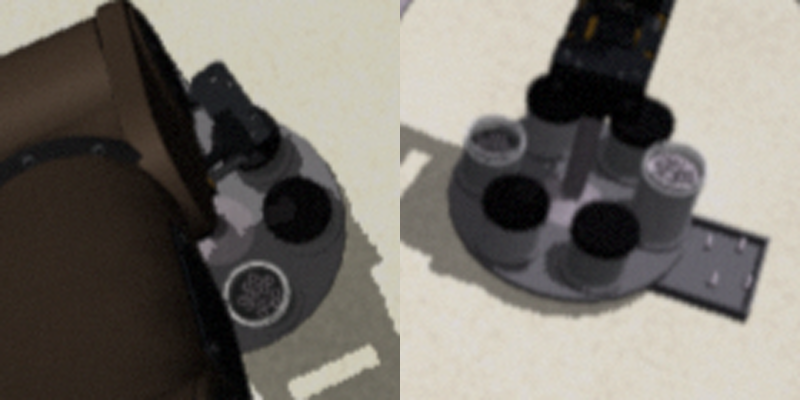

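```bash
python3 - <<'E'
from h import *
w=env.read_camera('wrist')
for (l,r) in (((275,24),(380,27)),((273,70),(379,73)),((271,98),(378,101))):
    m=(at_zw(w,*l,14)+at_zw(w,*r,14))/2; d=m[:2]-[488.2,313.5]; print(m,np.degrees(np.arctan2(d[1],d[0])))
m=at_zw(w,320.5,136,112);d=m[:2]-[488.2,313.5]; print(m,np.degrees(np.arctan2(d[1],d[0])))
E
```

```text
[626.96600631 410.65305452  14.        ] 34.99668927623427
[594.69587065 387.52137174  14.        ] 34.80174615553676
[575.459489   374.30757332  14.        ] 34.87106508419614
[550.11351454 359.62993497 112.        ] 36.68870925038668
```

Emit:
drive_tool(increments=[[[0, 0, 0], [0, 0, 0.2]], [[0, 0, 0], [0, 0, 0.2]], [[0, 0, 0], [0, 0, 0]], [[0, 0, 0], [0, 0, 0]], [[0, 0, 0], [0, 0, 0]]])

```text
t: 20.22
eef_pos: [487.6, 314.0, 147.6]
tcp_rot: [-3.141, 0.0, 0.621]
ft_force: [-6.3, 2.0, 6.3]
opening: 0.181
```

```bash
python3 - <<'E'
from h import *
w=env.read_camera('wrist');s=env.state();print(s['eef_pos'],s['tcp_rot'],s['ft_force'],s['moment'],s['opening'])
save(w,'w11')
b=env.read_camera('scene');save(b,'s11');a=env.read_camera('top')
for n in ('jar','front','bar','bottle','jar_lid','screwdriver','cradle'): print(n);sh(env.tip_of(n,b)[:1]);sh(env.tip_of(n,a)[:1])
E
```

```text
[487.60428419 314.0162863  147.55952381] [-3.14049562e+00  4.17226846e-04  6.21152951e-01] [-5.57586761  1.7967202   6.64962996] [ 0.43635411  1.3914916  -0.0051837 ] 0.18549543889937026
jar
{'point': [552.3, 356.5, 110.6], 'score': 0.78}
front
{'point': [551.2, 358.6, 26.4], 'score': 0.94}
{'point': [552.2, 354.4, 32.2], 'score': 0.76}
bar
{'point': [419.7, -308.2, 57.1], 'score': 0.97}
{'point': [417.8, -307.0, 53.9], 'score': 0.66}
bottle
{'point': [759.8, 162.5, -0.2], 'score': 0.8}
{'point': [750.7, 164.0, 0.6], 'score': 0.68}
jar_lid
{'point': [718.5, -27.5, 1.9], 'score': 0.9}
{'point': [712.8, -28.5, 1.6], 'score': 0.64}
screwdriver
{'point': [768.2, -174.0, 0.2], 'score': 0.71}
{'point': [769.3, -175.0, -1.5], 'score': 0.96}
cradle
{'point': [417.2, -305.6, 55.1], 'score': 0.56}
{'point': [419.7, -308.7, 58.9], 'score': 0.56}
```

View pics/w11.png

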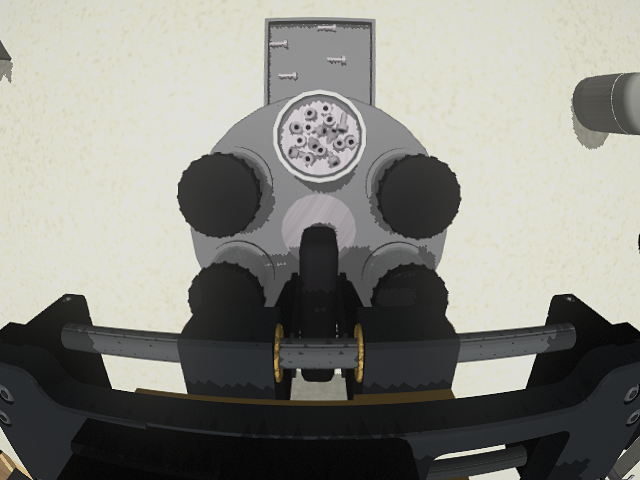

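View pics/s11.png

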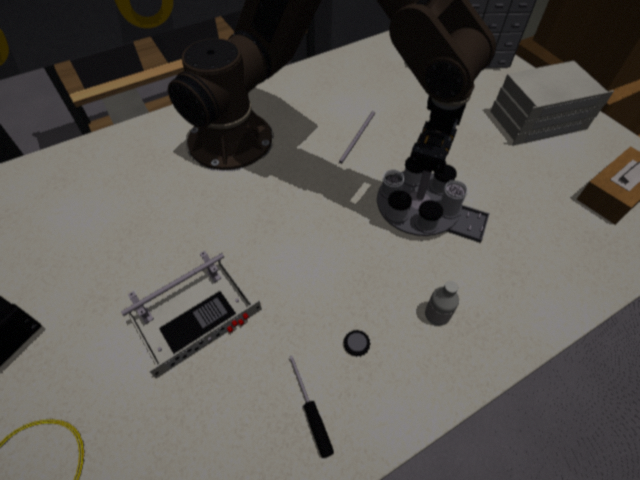

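The wrist picture shows the jar centred at column 320.5 and the pick tray also centred at about column 320. The bar lies in both saddles. The bystanders are where they started. Handing in.

```bash
python3 -c "
from cell import env
print(env.job_done(), env.state()['t'], env.state()['tcp_rot'], env.state()['opening'])"
```

```text
the job is handed in; nothing more can be done
the job is handed in; nothing more can be done
```

I laid the bar into the two V-saddles and let it go. I then turned the carousel about 55° clockwise so the tall jar stands over the pick tray. The job was handed in at about 20.5 s with the hand still gripping the T-handle; no verdict was reported.

**Bar:** I lowered it until it touched the saddles (about 7 N) and then opened the fingers. Afterwards the network put the bar within 4 mm of the cradle, at a height of 54–57 mm. That is no finer than the network's own accuracy of about 4 mm. In the pictures it looks level and sticks out evenly at both ends.

**Carousel:** My estimates of the front direction disagreed by about 1.5° (34.9° from the wrist picture, 36.4° from the networks). I set the handle at 35.6°, between the two. In the last pictures the jar mouth is within a few millimetres of the front point, against the 12 mm allowed.

**Grip:** The fingers stopped on the crossbar at an opening of about 18 mm, at the fixed half grip force. The measured wrist force was about 9 N and hardly changed during the turn. It comes from the arm being pulled slightly off its commanded position, and I left it that way.

**Bystanders:** The screwdriver, bottle and lid all measured within about 5 mm of their starting positions.

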